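Stir the chestnuts and open the flavouring bottle

TASK

Take the wooden paddle from its stand, stir the chestnuts in the pot with it for about two full rounds so that they are well moved about but all stay in the pot, and leave the paddle in the pot, standing or leaning. Then get the flavouring ready: press the bottle's safety cap down, twist it about a quarter turn anticlockwise while it is down, and lift it off. Finish while still holding the cap, level and still, straight above the bottle's mouth and about a hand's breadth clear of it, with the buns and the jar left where they stand.

Things in the scene. Friction and masses are not known exactly. Their poses are not given: they have to be found in the camera images.
- pot: open round stainless pot standing fixed on the bench, 160 mm across the rim, 78 mm high, inner floor 5 mm above the bench and about 150 mm wide; two small loop handles on opposite sides (its +y and -y), sticking out to 110 mm from its axis and lower than the rim. Origin: centre of its underside, z up.
- paddle: wooden stirring paddle, 195 mm long, 50 to 80 g, at the start standing upright in the stand's slot with its blade down. Blade 32 mm wide along its x, 10 mm thick along its y, 65 mm long; above it a straight handle 16 mm (x) by 14 mm (y) up to the top end. Origin: centre of the blade's lower end; its z runs up the handle.
- paddle_grip (a point): point on the centre line of the paddle's handle, 165 mm above its lower end and 30 mm below its top; same axes as the paddle.
- stand: dark wooden block, fixed, 85 (x) by 65 (y) by 55 mm high, with a slot 35 by 13 mm in the middle of its top that is 45 mm deep, in which the paddle stands. Origin: centre of its underside.
- bottle: amber flavouring bottle, fixed in a steel foot 92 mm across so that it neither turns nor moves; body 72 mm across, 148 mm high in all with its cap on. In its mouth is a sprung white plug that pushes the cap up. Origin: centre of its underside, z up along its axis.
- cap: white round ribbed safety cap on the bottle, loose, 50 mm across, 30 mm high, 20 to 35 g; its underside sits 118 mm above the bottle's underside. Origin: centre of the cap's underside, z up; its x is parallel to the bottle's x while it is locked. Locked, it turns only a few degrees either way and cannot be pulled off; clockwise it stays blocked.
- cap_top (a point): centre of the cap's flat top, 30 mm above its underside. Pressed down 5 to 7 mm (stop at 7; spring 4 N at first, 9 N at the stop) and kept down, the cap turns anticlockwise seen from above (+z sense); it is past the catch after 55 degrees and from 55 to 125 degrees (best 80 to 90) it lifts straight off.
- bun1: cream puff bun, bystander, 64 mm across, 40 mm high. Origin: centre of its underside.
- bun2: second such bun, bystander. Origin: centre of its underside.
- jar: low jar with a steel lid, bystander, 60 mm across, 75 mm high. Origin: centre of its underside.
- chestnut1_center (a point): centre of a brown peeled chestnut, a ball 26 mm across, 12 g, lying on the pot's floor (six in a loose ring, 36 mm from the pot's axis, which leaves the middle of the floor free; numbered round the ring).
- chestnut2_center (a point): centre of a brown peeled chestnut, a ball 26 mm across, 12 g, lying on the pot's floor.
- chestnut3_center (a point): centre of a brown peeled chestnut, a ball 26 mm across, 12 g, lying on the pot's floor.
- chestnut4_center (a point): centre of a brown peeled chestnut, a ball 26 mm across, 12 g, lying on the pot's floor.
- chestnut5_center (a point): centre of a brown peeled chestnut, a ball 26 mm across, 12 g, lying on the pot's floor.
- chestnut6_center (a point): centre of a brown peeled chestnut, a ball 26 mm across, 12 g, lying on the pot's floor.
Mind the look-alikes: they are no part of the job. Of the things like the cap, leave any that is blue or green; of the rest the larger one is meant.

How it is judged:
By the outcome, as a careful person would: the job done as asked, in the order asked, and still so for the second after the job is handed in, while the arm keeps its last pose, push and grip.
It also fails if it takes over 72 s, if anything falls off the work surface, if the arm or the gripper's body presses on something with over 40 N, if the wrist force passes 120 N, or if a joint passes its speed limit or range.

ROBOT

A 6-joint arm with a two-finger parallel gripper is mounted at the origin on the work surface. World frame = base frame: x ahead of the robot, y to its left, z up, the work surface at z = 0. Lengths are in mm, angles in degrees, forces in N, time in s.
With the tool pointing down it reaches from about 350 to 850 mm from the base axis. Payload 8.1 kg.
Tool frame: the origin (TCP) lies at the centre of the arm's flange, where the gripper is bolted on; the fingertips stand 173 mm ahead of it and the grasp point (between the pads) lies 155 mm ahead of it; z points along the fingers, y is the line along which they close (so a half turn about z gives the same grasp; the last joint's range is limited). The gripper opens to 85 mm and grips with 20 to 120 N. Pads are 22 mm wide; open, the fingers measure 114 mm over their backs; the gripper's body (76 mm by 85 mm) begins 54 mm behind the grasp point. The pads swing forward as they close: fully open they stand 13 mm farther back than shut.
Start: joints at [71.425, 7.471, 85.268, -0, 87.261, -4.893], TCP at [141.9, 582.985, 404.692] pointing down, gripper open.
Joint ranges: [-169.43, 169.43], [-51.17, 129.36], [1.28, 143.12], [-76.62, 256.62], [0, 156.53], [-152.29, 152.29]. Speed limits (degrees/s): [136.94, 136.94, 159.86, 180, 180, 180].

INTERFACE

Orientations are given as [roll, pitch, yaw] about the fixed x, y, z axes, in that order (R = Rz(yaw) Ry(pitch) Rx(roll)).
In Python, from bench import * gives the robot as it stands.
- The arm moves only by the shell command python3 -m jog 'ROWS' [FORCE]. ROWS is text: rows parted by semicolons, each of 7 numbers parted by spaces: the shift along the tool's x, y, z scaled (see below), then the turn, a rotation vector about the tool's x, y, z scaled (see below), then the closure, from -1 (fully open) to 1 (shut). In form: tx ty tz wx wy wz hand; .... A call has 1 to 5 rows; each row shifts and turns the commanded pose from where the row before left it, along the tool's axes as they then stand; what a row does not reach is not made up. The controller multiplies each number of a shift by 0.1 m and each number of a turn by 60 degrees. A row lasts 1/8 s, in which the tool goes at most 62.5 mm and 10.7 degrees, less where a joint would pass 70% of its speed; a pose out of reach is approached as far as the arm can. A call with a number of a shift or a turn outside -1 to 1 is refused whole. A call with a gripper value outside its range is refused whole. The fingers move at their own pace and stop on an object; FORCE is the grip in N (left out, the last holds). Time passes only in rows, so rows that do not move let the fingers close. It gives the time, the measured TCP pose, the force, the opening and the grip force at its end, in the units of the state.
- sense(): the state, without advancing time (a new reading comes with each control period).
- snapshot(name): name is "side" or "top" or "wrist"; returns a dict with "img" (420x560x3 uint8, red, green, blue), "fx", "fy", "cx", "cy" (pixels), "extrinsics" (4x4, takes a point from camera to world coordinates). Camera axes: x right, y down, z forward; pixel columns grow to the right and rows downward; lengths in mm; the calibration is good to about 2 mm. A picture is of the moment at which its call begins. There is no depth.
- hand_in(): hands the job in; it is judged then, once.
The state is a dict: "time": time; "joint_pos": joint angles; "qd": joint speeds; "joint_efforts": joint torques, N m; "tool_pos": TCP position; "tcp_rot": TCP orientation; "ft_force": force on the tool from outside, world axes, zero at the start; "wrist_torque": the same for the moment, N m; "finger_gap": finger opening in mm; "grip_force": force on a finger pad.
Only numpy, scipy, OpenCV 4.12 (cv2) and the standard library are available. Lean on these libraries where they do the work, as an engineer would, in place of code of your own. Each camera call takes 0.05 s, during which the arm holds its last target. There are 200 camera calls.

## Working session

There is one attempt and no reset: what is moved stays moved. The work goes in short steps, Python scripts to look and compute and a shell command to move; the robot and the scene stay as the last step left them, time stands still between calls to the robot, and variables do not carry over. Pictures are saved under pics/ and viewed, at most 10 in all, crops included, and the job is handed in when it is done.

```bash
ls; mkdir -p pics; python3 - <<'E'
from bench import *
import cv2,numpy as np
print(sense())
for n in("side","top"):
    s=snapshot(n);cv2.imwrite(f"pics/{n}0.png",s["img"][:,:,::-1]);print(n,s["fx"],s["fy"],s["cx"],s["cy"],np.round(s["extrinsics"],4).tolist())
    np.save(f"{n}0.npy",s["img"])
E
```

```text
pics
{'time': 0.0, 'joint_pos': array([ 7.14239005e+01,  7.51433584e+00,  8.53293316e+01,  9.20073651e-04,
        8.72611130e+01, -4.89399786e+00]), 'qd': array([ 0.00348991,  0.02646039, -0.08438706, -0.11839397,  0.00910366,
       -0.02138531]), 'joint_efforts': array([-7.26636681e-04, -5.69395530e+01, -5.00545192e+01, -1.81234386e-04,
        1.50464906e-02, -2.29896324e-05]), 'tool_pos': array([141.83237503, 582.75955935, 403.65168635]), 'tcp_rot': array([-1.79895680e+02, -9.85467055e-03,  1.66317845e+02]), 'ft_force': array([ 0.79699035,  0.79942458, -0.46119039]), 'wrist_torque': array([-0.01479978, -0.02568085, -0.02001443]), 'grip_force': 0.0, 'finger_gap': 85.59611937494084}
side 405.0110021038785 405.0110021038785 277.65117649162175 205.07778970223114 [[0.985, -0.1094, 0.1337, 490.8619], [-0.1721, -0.5545, 0.8142, -681.0816], [-0.0149, -0.825, -0.565, 600.7129], [0.0, 0.0, 0.0, 1.0]]
top 500.4636088118736 500.4636088118736 281.6815006769039 211.90658847666148 [[-0.0064, -0.9804, 0.1968, 361.0938], [-1.0, 0.0063, -0.0013, 33.778], [0.0, -0.1968, -0.9804, 1313.6691], [0.0, 0.0, 0.0, 1.0]]
```

View pics/top0.png

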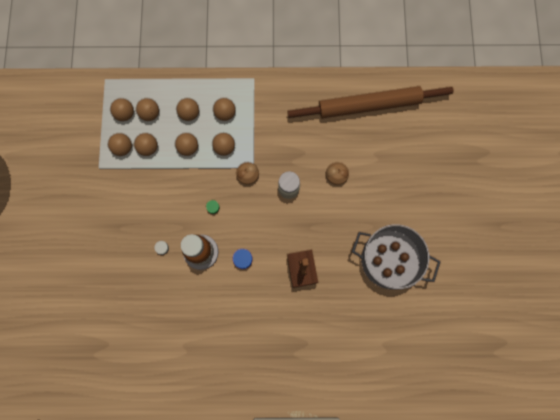

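View pics/side0.png

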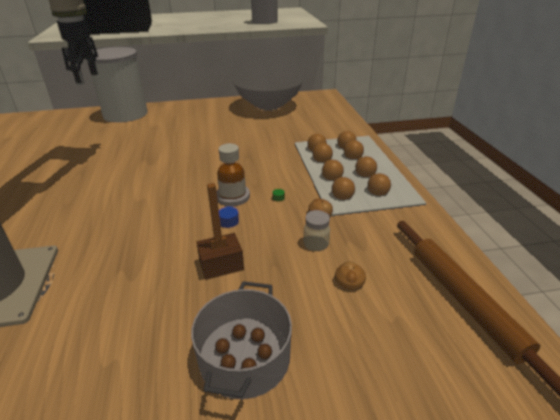

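Top view: the bottle with its white cap is at (192,245). Cap look-alikes are a small white one (161,247), a blue one (243,259) and a green one (212,207). The stand is at (302,268) with the paddle, and the pot at (395,258). The large white cap on the bottle is the one meant. I'll check with one close crop and measure.

```bash
cat > h.py <<'E'
import numpy as np,cv2
C={"top":(500.4636,281.6815,211.9066,np.array([[-0.0064,-0.9804,0.1968,361.0938],[-1,0.0063,-0.0013,33.778],[0,-0.1968,-0.9804,1313.6691]])),
"side":(405.011,277.6512,205.0778,np.array([[0.985,-0.1094,0.1337,490.8619],[-0.1721,-0.5545,0.8142,-681.0816],[-0.0149,-0.825,-0.565,600.7129]]))}
def ray(n,u,v):
    f,cx,cy,E=C[n];d=E[:,:3]@[(u-cx)/f,(v-cy)/f,1];return E[:,3],d
def onz(n,u,v,z):
    o,d=ray(n,u,v);return o+d*(z-o[2])/d[2]
def proj(n,p):
    f,cx,cy,E=C[n];q=E[:,:3].T@(np.array(p)-E[:,3]);return q[:2]/q[2]*f+[cx,cy]
def tri(u1,u2):
    a,d=ray("top",*u1);b,e=ray("side",*u2)
    s=np.linalg.lstsq(np.c_[d,-e],b-a,rcond=None)[0];p,q=a+d*s[0],b+e*s[1];return (p+q)/2,np.linalg.norm(p-q)
E
python3 - <<'E'
from h import *
t=np.load("top0.npy");s=np.load("side0.npy")
def crop(i,x,y,w,h,k):return cv2.resize(i[y:y+h,x:x+w],None,fx=k,fy=k,interpolation=cv2.INTER_CUBIC)
m=np.zeros((600,800,3),np.uint8)
m[:300,:400]=crop(t,150,195,100,75,4)      # bottle top
m[:300,400:]=crop(t,270,235,67,50,6)[:300,:400] if 0 else cv2.resize(t[235:286,270:338],(400,300),interpolation=cv2.INTER_CUBIC)
m[300:,:400]=crop(t,345,220,100,75,4)
m[300:,400:]=crop(s,180,140,100,75,4)[:300,:400] if 0 else cv2.resize(s[140:284,140:332],(400,300),interpolation=cv2.INTER_CUBIC)
cv2.imwrite("pics/m.png",m[:,:,::-1])
# cap mask: white
for n,i,b in(("top",t,(150,195,100,80)),("side",s,(205,135,50,40))):
    x,y,w,h=b;r=i[y:y+h,x:x+w].astype(int);k=((r.max(2)-r.min(2)<40)&(r.min(2)>130)).astype(np.uint8)
    for c in cv2.findContours(k,0,2)[0]:
        if cv2.contourArea(c)>20:
            (u,v),R=cv2.minEnclosingCircle(c);M=cv2.moments(c);print(n,cv2.contourArea(c),u+x,v+y,R,M["m10"]/M["m00"]+x,M["m01"]/M["m00"]+y)
# paddle+pot
r=t[235:295,280:325].astype(int)
print(r[12:56:3,8:40:2,0])
E
```

```text
top 96.5 160.26470565795898 246.73529434204102 6.031305313110352 160.47841105354058 246.74438687392055
top 33.5 209.5 248.5 12.980854988098145 213.13930348258705 246.46766169154228
top 301.0 190.72222137451172 244.38888931274414 10.371297836303711 190.78737541528238 244.56976744186045
[[149 149 148 148 147 148 148 147 147 146 146 145 145 146 146 146]
 [141 143 143 142 140 140 136 129 122 112 103  96 121 144 144 144]
 [115 104  98  93  90  85  86  87  85  78  79  84 102 139 141 141]
 [ 76  80  83  85  86  83  85  87  85  80  78  82  93 140 149 149]
 [ 70  78  82  84  86  85  82  92 113 118  87  82  85 135 156 156]
 [ 67  76  82  83  86  75  81  86 123 125  93  79  84 118 159 161]
 [ 72  76  80  82  86  81  50  54  83  83  80  78  83 100 154 159]
 [ 81  72  79  81  85  79  46  46  48  67  83  78  82  87 139 153]
 [ 82  70  77  80  84  61  40  55  62  78  85  79  80  85 122 148]
 [102  63  77  80  76  45  39  44  49  71  86  82  78  83  99 137]
 [111  66  78  78  76  43  40  40  74  86  87  84  78  82  91 134]
 [138  82  74  80  74  41  37  52  83  87  87  86  78  81  85 125]
 [144 104  66  81  74  44  48  76  83  83  80  74  65  63  92 130]
 [148 114  62  67  64  60  61  65  69  73  77  78  79  81 125 150]
 [146 138  82  76  77  77  80  90  91  91  90  97 120 125 141 143]]
```

View pics/m.png

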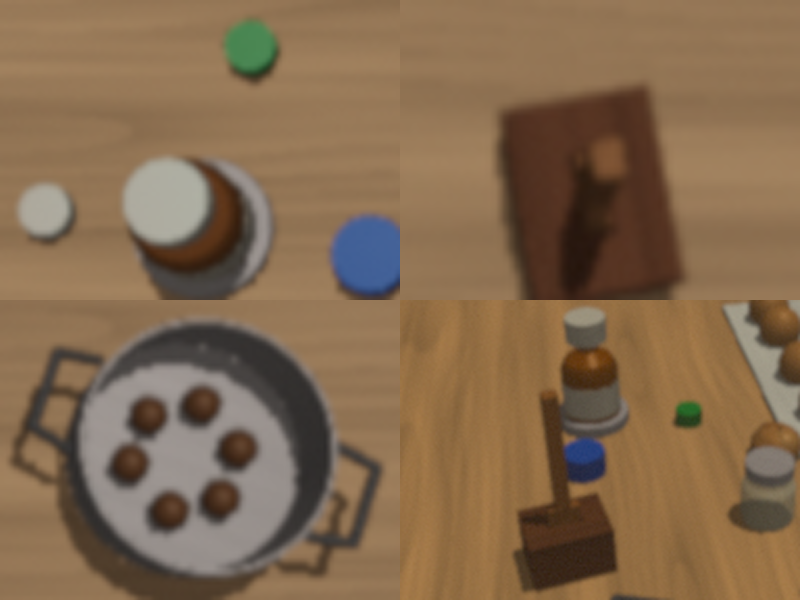

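The crop shows the cap top centre at (192,245), 22 px across. The small white look-alike is at (160,247). The paddle top is at (305.2,261.7), and the stand's top corners are (287.5,253.7), (312,250), (318.1,282.3) and (291.6,286). The pot rim is centred at (397,257), with all six chestnuts inside it.

```bash
python3 - <<'E'
from h import *
np.set_printoptions(precision=1,suppress=True)
print("cap",onz("top",192,245,148),proj("side",onz("top",192,245,148)))
pt=onz("top",305.2,261.7,205);print("padtop",pt,proj("side",pt), tri((305.2,261.7),(140+147/2.083,140+93/2.083)))
c=[onz("top",*p,55) for p in((287.5,253.7),(312,250),(318.1,282.3),(291.6,286))]
print("stand",np.mean(c,0),c)
print("pot",onz("top",397,257,78),proj("side",onz("top",397,257,78)))
for p,z in(((289,180),75),((248,173),40),((338,173),40),((161,247),15),((243,259),15)):print(onz("top",*p,z))
t=np.load("top0.npy")
# rim ellipse fit: bright ring
g=cv2.cvtColor(t,cv2.COLOR_RGB2GRAY)[215:300,345:450]
k=cv2.HoughCircles(cv2.resize(g,None,fx=4,fy=4,interpolation=cv2.INTER_CUBIC),cv2.HOUGH_GRADIENT,1,200,param1=80,param2=30,minRadius=110,maxRadius=150)
if k is not None:
    u,v,r=k[0,0]/4;print(u+345,v+215,r,onz("top",u+345,v+215,78))
E
```

```text
cap [517.3 243.  148. ] [227.1 148.3]
padtop [470.8 -19.1 205. ] [209.5 184.6] (array([471.8, -19. , 204.5]), np.float64(1.8200977778597087))
stand [470.1 -18.7  55. ] [array([506.1,  18.1,  55. ]), array([515.1, -43.9,  55. ]), array([434.1, -57.6,  55. ]), array([425.3,   8.6,  55. ])]
pot [ 493.5 -252.4   78. ] [237.9 326.5]
[692.8  12.9  75. ]
[722.  120.2  40. ]
[ 720.5 -117.1   40. ]
[530.4 347.6  15. ]
[497.7 133.3  15. ]
396.125 257.125 31.0 [ 493.2 -250.2   78. ]
```

```bash
cat > plan.py <<'E'
# print what is left to a target: plan.py x y z yaw  -> shift in tool units (0.1 m), turn in units of 60 deg
import sys,numpy as np
from scipy.spatial.transform import Rotation as Ro
from bench import *
s=sense();a=[float(v) for v in sys.argv[1:]]
R=Ro.from_euler("xyz",s["tcp_rot"],degrees=True)
T=Ro.from_euler("xyz",[180,a[4] if len(a)>4 else 0,a[3]],degrees=True)
np.set_printoptions(precision=3,suppress=True)
print("t",round(s["time"],2),"pos",s["tool_pos"],s["tcp_rot"],"F",s["ft_force"],"gap",s["finger_gap"],"grip",s["grip_force"],"j",s["joint_pos"])
print("shift now-axes",R.inv().apply(np.array(a[:3])-s["tool_pos"])/100,"turn",np.degrees((R.inv()*T).as_rotvec())/60,"shift target-axes",T.inv().apply(np.array(a[:3])-s["tool_pos"])/100)
E
python3 -m jog '0 0 0 0 0 -0.12 -1; 0 0 0 0 0 -0.12 -1; 0 0 0 0 0 -0.12 -1; -0.2 -0.53 0 0 0 0 -1; -0.2 -0.53 0 0 0 0 -1'
python3 plan.py 471 -19 404 188
```

```text
time: 0.72
tool_pos: [196.3, 482.5, 403.7]
tcp_rot: [-179.9, -0.0, -172.0]
ft_force: [1.7, 0.4, 1.0]
finger_gap: 85.2
grip_force: 0.0
t 0.72 pos [196.292 482.454 403.693] [-179.916   -0.044 -171.995] F [1.657 0.404 1.016] gap 85.2298200276866 grip 0.0 j [ 62.224  -4.772  97.809  -0.014  87.057 -35.78 ]
shift now-axes [-2.022 -5.348  0.003] turn [-0.001 -0.001  0.   ] shift target-axes [-2.022 -5.348 -0.003]
```

```bash
python3 -m jog '-0.2 -0.53 0 0 0 0 -1; -0.2 -0.53 0 0 0 0 -1; -0.2 -0.53 0 0 0 0 -1; -0.2 -0.53 0 0 0 0 -1; -0.2 -0.53 0 0 0 0 -1' >/dev/null
python3 -m jog '-0.2 -0.53 0 0 0 0 -1; -0.2 -0.53 0 0 0 0 -1; -0.2 -0.53 0 0 0 0 -1; -0.2 -0.53 0 0 0 0 -1; -0.2 -0.53 0 0 0 0 -1' >/dev/null
python3 -m jog '0 0 0 0 0 0 -1'
python3 plan.py 471 -19 330 188
python3 - <<'E'
from bench import *
import cv2
w=snapshot("wrist");cv2.imwrite("pics/w1.png",w["img"][:,:,::-1]);print(w["fx"],w["cx"],w["cy"],w["extrinsics"].round(3).tolist())
E
```

```text
time: 2.1
tool_pos: [468.0, -17.0, 404.0]
tcp_rot: [-180.0, -0.1, -172.4]
ft_force: [0.3, 0.4, -0.4]
finger_gap: 85.5
grip_force: 0.0
t 2.1 pos [468.039 -17.042 403.958] [-179.974   -0.077 -172.362] F [ 0.28   0.404 -0.442] gap 85.5455347045649 grip 0.0 j [  -8.342  -13.31   105.42    -0.046   87.958 -105.979]
shift now-axes [-0.028 -0.023  0.74 ] turn [-0.    -0.001 -0.006] shift target-axes [-0.027 -0.024  0.74 ]
309.59571340032136 272.35946266889783 210.07645799110875 [[-0.134, 0.948, 0.288, 393.967], [0.991, 0.128, 0.038, -26.297], [-0.001, 0.29, -0.957, 373.894], [0.0, 0.0, 0.0, 1.0]]
```

View pics/w1.png

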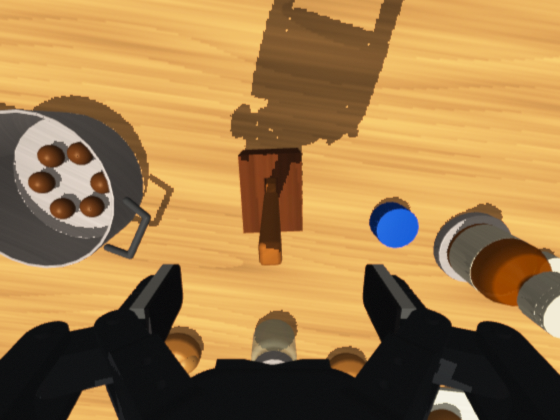

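The wrist view shows the paddle's top face at about (270,255). It sits midway between the pads at columns 182 and 363, so the aim is good.

```bash
python3 - <<'E'
import numpy as np
E=np.array([[-0.134,0.948,0.288,393.967],[0.991,0.128,0.038,-26.297],[-0.001,0.29,-0.957,373.894]])
for u,v,z in((270,255,205),(240,153,55),(300,151,55),(302,230,55),(244,233,55)):
    d=E[:,:3]@[(u-272.4)/309.6,(v-210.1)/309.6,1];print(E[:,3]+d*(z-E[2,3])/d[2])
E
python3 -m jog '0 -0.02 0 0 0 0 -1; -0.03 0 0.24 0 0 0 -1; 0 0 0.25 0 0 0 -1; 0 0 0.25 0 0 0 -1; 0 0 0 0 0 0 -1'
python3 plan.py 471 -19 330 188
```

```text
[472.70181515 -17.27370003 205.        ]
[434.10794834 -54.48688307  55.        ]
[423.91754392   5.80219909  55.        ]
[508.18395877  21.60704806  55.        ]
[520.2390605  -41.10484009  55.        ]
time: 2.78
tool_pos: [469.2, -14.1, 328.7]
tcp_rot: [179.9, -0.2, -172.0]
ft_force: [-1.0, 0.7, -0.0]
finger_gap: 85.8
grip_force: 0.0
t 2.77 pos [469.194 -14.107 328.718] [ 179.925   -0.231 -171.961] F [-1.025  0.716 -0.041] gap 85.81426272827679 grip 0.0 j [  -7.987  -10.231  110.709    0.008   79.764 -106.028]
shift now-axes [-0.011 -0.051 -0.013] turn [ 0.001 -0.004  0.001] shift target-axes [-0.011 -0.051 -0.013]
```

```bash
python3 -m jog '0 0 0 0 0 0 -1'; python3 plan.py 472 -18.5 330 188.5; python3 plan.py 472 -18.5 330 188.5|tail -1
```

```text
time: 2.9
tool_pos: [470.6, -14.8, 331.8]
tcp_rot: [-180.0, 0.1, -172.0]
ft_force: [0.7, -1.1, 0.5]
finger_gap: 85.3
grip_force: 0.0
t 2.9 pos [470.575 -14.763 331.819] [-179.985    0.064 -172.007] F [ 0.721 -1.124  0.457] gap 85.28531646147724 grip 0.0 j [  -8.041  -10.322  110.456    0.003   79.801 -106.035]
shift now-axes [-0.009 -0.039  0.018] turn [-0.     0.001 -0.008] shift target-axes [-0.009 -0.039  0.018]
shift now-axes [-0.009 -0.039  0.018] turn [-0.     0.001 -0.008] shift target-axes [-0.009 -0.039  0.018]
```

```bash
python3 -m jog '-0.01 -0.035 0.01 0 0 0 -1; 0 0 0 0 0 0 -1'; python3 plan.py 472 -18.5 330 188.5;python3 -m jog '0 0 0 0 0 0 -1';python3 plan.py 472 -18.5 330 188.5|tail -1
```

```text
time: 3.15
tool_pos: [472.3, -19.0, 330.6]
tcp_rot: [-180.0, 0.1, -172.1]
ft_force: [-0.6, 0.4, 0.4]
finger_gap: 85.3
grip_force: 0.0
t 3.15 pos [472.315 -19.    330.627] [-179.971    0.084 -172.091] F [-0.643  0.447  0.351] gap 85.25162907974608 grip 0.0 j [  -8.52    -9.958  110.264   -0.004   79.606 -106.429]
shift now-axes [0.002 0.005 0.006] turn [-0.     0.001 -0.01 ] shift target-axes [0.002 0.005 0.006]
time: 3.28
tool_pos: [472.1, -18.9, 330.1]
tcp_rot: [-180.0, 0.0, -172.1]
ft_force: [-0.2, 0.6, -0.4]
finger_gap: 85.2
grip_force: 0.0
shift now-axes [0.    0.004 0.001] turn [-0.     0.001 -0.01 ] shift target-axes [0.    0.004 0.001]
```

```bash
python3 -m jog '0 0 0 0 0 0 1; 0 0 0 0 0 0 1; 0 0 0 0 0 0 1; 0 0 0 0 0 0 1; 0 0 0 0 0 0 1' 60; python3 -m jog '0 0 0 0 0 0 1; 0 0 0 0 0 0 1'; python3 plan.py 472 -18.5 330 188.5
```

```text
time: 3.9
tool_pos: [472.0, -18.8, 329.8]
tcp_rot: [-180.0, 0.0, -172.1]
ft_force: [-0.6, 0.9, 0.3]
finger_gap: 13.1
grip_force: 58.5
time: 4.15
tool_pos: [472.0, -18.8, 329.8]
tcp_rot: [-180.0, 0.0, -172.1]
ft_force: [1.3, 0.2, 0.4]
finger_gap: 13.4
grip_force: 58.5
t 4.15 pos [471.986 -18.779 329.784] [-179.998    0.01  -172.082] F [1.328 0.235 0.351] gap 13.391319751836136 grip 58.52752983570099 j [  -8.502   -9.929  110.329    0.001   79.59  -106.42 ]
shift now-axes [-0.001  0.003 -0.002] turn [-0.    0.   -0.01] shift target-axes [-0.001  0.003 -0.002]
```

```bash
python3 -m jog '0 0 -0.1 0 0 0 1; 0 0 -0.15 0 0 0 1; 0 0 -0.15 0 0 0 1; 0 0 -0.2 0 0 0 1; 0 0 -0.2 0 0 0 1'; python3 -m jog '0 0 -0.25 0 0 0 1; 0 0 0 0 0 0 1';  python3 plan.py 493.4 -251 430 188
```

```text
time: 4.78
tool_pos: [472.0, -18.8, 411.5]
tcp_rot: [-180.0, 0.1, -172.1]
ft_force: [-0.5, 0.2, 0.2]
finger_gap: 13.1
grip_force: 58.3
time: 5.03
tool_pos: [472.5, -18.9, 438.0]
tcp_rot: [-179.9, 0.3, -172.1]
ft_force: [0.2, -0.3, -0.4]
finger_gap: 13.0
grip_force: 58.3
t 5.03 pos [472.5   -18.856 438.004] [-179.91     0.299 -172.082] F [ 0.215 -0.314 -0.387] gap 13.045473943133308 grip 58.34746241569519 j [  -8.501  -13.428  101.992   -0.001   91.124 -106.419]
shift now-axes [ 0.113 -2.328  0.083] turn [-0.001  0.005 -0.001] shift target-axes [ 0.116 -2.328  0.08 ]
```

```bash
python3 -m jog '0.02 -0.3 0 0 0 0 1; 0.02 -0.45 0 0 0 0 1; 0.02 -0.45 0 0 0 0 1; 0.02 -0.45 0 0 0 0 1; 0.02 -0.4 0 0 0 0 1'; python3 -m jog '0.02 -0.28 0 0 0 0 1; 0 0 0 0 0 0 1; 0 0 0 0 0 0 1';  python3 plan.py 493.4 -251 430 188; python3 - <<'E'
from bench import *
import cv2,numpy as np
w=snapshot("side");t=snapshot("top")
m=np.hstack([w["img"][100:420,100:460],cv2.resize(t["img"][195:325,330:490],None,fx=2.46,fy=2.46)[:320,:390]]);cv2.imwrite("pics/s2.png",m[:,:,::-1])
E
```

```text
time: 5.65
tool_pos: [490.0, -224.8, 433.8]
tcp_rot: [180.0, -0.0, -172.1]
ft_force: [0.3, -0.4, 0.4]
finger_gap: 13.3
grip_force: 58.5
time: 6.02
tool_pos: [492.0, -250.8, 434.0]
tcp_rot: [179.9, -0.0, -172.1]
ft_force: [-0.1, -0.6, -0.2]
finger_gap: 13.2
grip_force: 58.6
t 6.03 pos [ 492.044 -250.752  434.005] [ 179.936   -0.042 -172.091] F [-0.07  -0.592 -0.177] gap 13.17632138614954 grip 58.56188178062439 j [ -32.331   -0.507   90.526    0.022   90.055 -130.24 ]
shift now-axes [-0.013 -0.004  0.04 ] turn [ 0.001 -0.001 -0.002] shift target-axes [-0.013 -0.004  0.04 ]
```

View pics/s2.png

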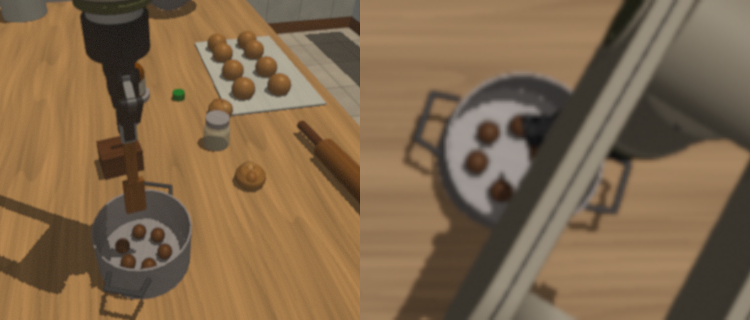

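The side view shows the paddle held upright, its blade tip at about (235,310), over the pot with all six chestnuts in it. I'll cross-check the pot's centre from the chestnut ring.

```bash
python3 - <<'E'
from h import *
np.set_printoptions(precision=1,suppress=True)
print(onz("top",390.9,259.1,18),onz("side",243.3,348.2,18))
a=np.linspace(0,2*np.pi,60)
for c in((493.4,-251),(498,-251)):
    q=np.array([proj("side",[c[0]+80*np.cos(b),c[1]+80*np.sin(b),78]) for b in a]);print(c,q.min(0),q.max(0))
    q=np.array([proj("top",[c[0]+80*np.cos(b),c[1]+80*np.sin(b),78]) for b in a]);print(c,q.min(0),q.max(0))
print(proj("side",[492,-251,114]))
for u,v in((148,414),(200,404),(237,448),(219,498),(169,511),(129,464)):print(onz("top",345+u/4,220+(v-300)/4,18))
E
```

```text
[ 494.6 -250.2   18. ] [ 498.7 -249.9   18. ]
(493.4, -251) [186.8 288.9] [287.9 371. ]
(493.4, -251) [364.1 225.2] [428.8 289.7]
(498, -251) [189.8 288.5] [290.7 370.5]
(498, -251) [364.1 223.4] [428.7 287.8]
[235.1 310.6]
[ 522.4 -228.4   18. ]
[ 528.7 -262.6   18. ]
[ 499.9 -285.1   18. ]
[ 467.6 -271.7   18. ]
[ 459.5 -239.    18. ]
[ 489.9 -214.6   18. ]
```

```bash
python3 -m jog '-0.04 0 0.2 0 0 0 1; 0 0 0.2 0 0 0 1; 0 0 0.2 0 0 0 1; 0 0 0.2 0 0 0 1; 0 0 0.15 0 0 0 1'; python3 -m jog '0 0 0.05 0 0 0 1; 0 0 0 0 0 0 1';  python3 plan.py 496 -250.5 331 188
```

```text
time: 6.75
tool_pos: [495.8, -250.5, 337.7]
tcp_rot: [179.9, -0.1, -172.1]
ft_force: [0.5, -0.2, -1.3]
finger_gap: 13.3
grip_force: 58.6
time: 7.0
tool_pos: [496.1, -250.8, 334.6]
tcp_rot: [180.0, -0.0, -172.1]
ft_force: [-0.2, 0.8, -0.3]
finger_gap: 13.0
grip_force: 58.6
t 7.0 pos [ 496.125 -250.753  334.61 ] [ 179.993   -0.007 -172.091] F [-0.196  0.76  -0.311] gap 12.959367388674044 grip 58.5970276594162 j [ -32.098    3.171   97.244    0.001   79.595 -130.008]
shift now-axes [0.001 0.003 0.036] turn [ 0.    -0.    -0.002] shift target-axes [0.001 0.003 0.036]
```

```bash
python3 -m jog '0.05 0 0.03 0 0 0 1; 0.08 0 0 0 0 0 1; 0.08 0 0 0 0 0 1; 0.08 0 0 0 0 0 1'; python3 -m jog '-0.01 0.08 0 0 0 0 1; -0.03 0.07 0 0 0 0 1; -0.05 0.06 0 0 0 0 1'; python3 -m jog '-0.06 0.05 0 0 0 0 1; -0.07 0.03 0 0 0 0 1; -0.08 0.01 0 0 0 0 1'; python3 plan.py 496 -250.5 331 188
```

```text
time: 7.5
tool_pos: [466.7, -254.8, 332.0]
tcp_rot: [-180.0, 0.0, -172.1]
ft_force: [-0.8, 0.4, -0.7]
finger_gap: 13.1
grip_force: 58.6
time: 7.88
tool_pos: [473.8, -231.9, 331.8]
tcp_rot: [-180.0, 0.0, -172.1]
ft_force: [0.0, 0.7, -0.4]
finger_gap: 12.7
grip_force: 58.6
time: 8.25
tool_pos: [493.6, -220.5, 331.7]
tcp_rot: [-180.0, -0.0, -172.1]
ft_force: [0.7, -0.0, 0.1]
finger_gap: 13.3
grip_force: 58.6
t 8.25 pos [ 493.603 -220.48   331.655] [-180.      -0.001 -172.06 ] F [ 0.733 -0.023  0.126] gap 13.290733208228122 grip 58.5910838842392 j [ -29.503    0.945   99.843   -0.001   79.212 -127.444]
shift now-axes [ 0.018 -0.301  0.007] turn [-0.    -0.    -0.001] shift target-axes [ 0.018 -0.301  0.007]
```

Tracking is good, so I'll finish the first round.

```bash
python3 -m jog '-0.08 -0.01 0 0 0 0 1; -0.07 -0.03 0 0 0 0 1; -0.06 -0.05 0 0 0 0 1'|sed -n 2p; python3 -m jog '-0.05 -0.06 0 0 0 0 1; -0.03 -0.07 0 0 0 0 1; -0.01 -0.08 0 0 0 0 1'|sed -n '2p;4p'
python3 -m jog '0.01 -0.08 0 0 0 0 1; 0.03 -0.07 0 0 0 0 1; 0.05 -0.06 0 0 0 0 1'|sed -n 2p;  python3 -m jog '0.06 -0.05 0 0 0 0 1; 0.07 -0.03 0 0 0 0 1; 0.08 -0.01 0 0 0 0 1'|sed -n '2p;4p'
python3 -m jog '0.08 0.01 0 0 0 0 1; 0.07 0.03 0 0 0 0 1; 0.06 0.05 0 0 0 0 1'|sed -n 2p;  python3 -m jog '0.05 0.06 0 0 0 0 1; 0.03 0.07 0 0 0 0 1; 0.01 0.08 0 0 0 0 1'|sed -n '2p;4p'
python3 plan.py 496 -250.5 331 188; python3 - <<'E'
from bench import *
import cv2,numpy as np
w=snapshot("side")
cv2.imwrite("pics/s3.png",cv2.resize(w["img"][180:420,140:340],None,fx=2,fy=2)[:,:,::-1])
E
```

```text
tool_pos: [515.6, -227.1, 331.6]
tool_pos: [527.0, -247.0, 331.7]
ft_force: [-0.4, -0.3, 0.7]
tool_pos: [520.5, -269.0, 331.7]
tool_pos: [500.7, -280.5, 331.7]
ft_force: [-0.1, -0.7, -1.0]
tool_pos: [478.7, -273.9, 331.7]
tool_pos: [467.2, -254.1, 331.7]
ft_force: [0.8, 0.1, -1.1]
t 10.5 pos [ 467.206 -254.097  331.736] [-179.999    0.008 -172.083] F [ 0.789  0.099 -1.084] gap 13.626745029604367 grip 58.569273948669434 j [ -34.066   -0.429  101.212    0.005   79.21  -131.984]
shift now-axes [-0.29  -0.004  0.007] turn [-0.     0.    -0.001] shift target-axes [-0.29  -0.004  0.007]
```

View pics/s3.png

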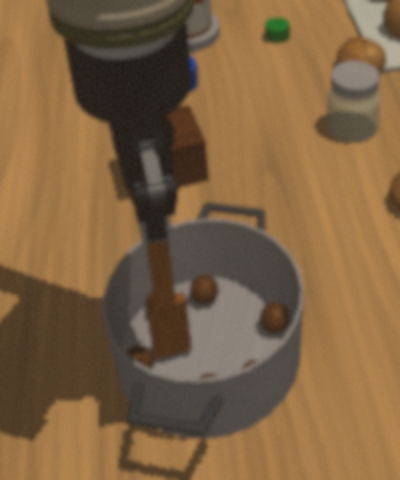

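The first round pushed the chestnuts out to the wall; two show at (205,290) and (275,317), and none has left the pot. I'll make the second round wider.

```bash
f="sed -n 2p;4p"; python3 -m jog '0.05 0 0 0 0 0 1; 0.05 0 0 0 0 0 1; -0.01 0.12 0 0 0 0 1; -0.04 0.11 0 0 0 0 1; -0.06 0.095 0 0 0 0 1'|sed -n '2p;4p'
python3 -m jog '-0.08 0.075 0 0 0 0 1; -0.1 0.045 0 0 0 0 1; -0.11 0.015 0 0 0 0 1'|sed -n '2p;4p'
python3 -m jog '-0.11 -0.015 0 0 0 0 1; -0.1 -0.045 0 0 0 0 1; -0.08 -0.075 0 0 0 0 1'|sed -n '2p;4p'
python3 -m jog '-0.06 -0.095 0 0 0 0 1; -0.04 -0.11 0 0 0 0 1; -0.01 -0.12 0 0 0 0 1'|sed -n '2p;4p'
python3 plan.py 496 -250.5 331 188
```

```text
tool_pos: [463.9, -221.4, 331.5]
ft_force: [0.1, -0.1, -0.3]
tool_pos: [491.5, -205.6, 332.6]
ft_force: [-2.2, -7.4, 2.0]
tool_pos: [522.1, -214.1, 331.7]
ft_force: [-0.1, -0.3, -0.7]
tool_pos: [536.9, -245.6, 331.5]
ft_force: [-1.8, -0.7, -0.5]
t 12.3 pos [ 536.859 -245.648  331.453] [ 179.974   -0.047 -172.07 ] F [-1.829 -0.71  -0.472] gap 13.510735514530124 grip 58.781381249427795 j [ -29.56     8.581   91.789   -0.008   79.682 -127.489]
shift now-axes [0.411 0.008 0.005] turn [ 0.    -0.001 -0.001] shift target-axes [0.411 0.009 0.005]
```

```bash
python3 -m jog '0.01 -0.12 0 0 0 0 1; 0.04 -0.11 0 0 0 0 1; 0.06 -0.095 0 0 0 0 1'|sed -n '2p;4p'
python3 -m jog '0.08 -0.075 0 0 0 0 1; 0.1 -0.045 0 0 0 0 1; 0.11 -0.015 0 0 0 0 1'|sed -n '2p;4p'
python3 -m jog '0.11 0.015 0 0 0 0 1; 0.1 0.045 0 0 0 0 1; 0.08 0.075 0 0 0 0 1'|sed -n '2p;4p'
python3 -m jog '0.06 0.095 0 0 0 0 1; 0.04 0.11 0 0 0 0 1; 0.01 0.12 0 0 0 0 1'|sed -n '2p;4p'
python3 -m jog '-0.01 0.12 0 0 0 0 1; -0.04 0.11 0 0 0 0 1; -0.06 0.095 0 0 0 0 1'|sed -n '2p;4p'
python3 plan.py 496 -250.5 331 188; python3 - <<'E'
from bench import *
import cv2,numpy as np
w=snapshot("side")
cv2.imwrite("pics/s4.png",cv2.resize(w["img"][180:420,140:340],None,fx=2,fy=2)[:,:,::-1])
E
```

```text
tool_pos: [530.0, -279.6, 331.8]
ft_force: [0.4, 0.7, 0.3]
tool_pos: [502.9, -296.0, 331.7]
ft_force: [2.7, 3.8, 1.2]
tool_pos: [472.2, -286.3, 331.9]
ft_force: [0.7, 0.5, -0.1]
tool_pos: [457.3, -255.5, 331.9]
ft_force: [2.3, 0.1, -0.3]
tool_pos: [464.0, -221.4, 331.6]
ft_force: [-0.6, -0.5, -0.2]
t 14.18 pos [ 464.031 -221.43   331.552] [ 179.983   -0.044 -172.066] F [-0.588 -0.51  -0.246] gap 13.652141500517732 grip 58.94291818141937 j [ -31.219   -3.178  103.922   -0.015   79.301 -129.151]
shift now-axes [-0.277 -0.332  0.005] turn [ 0.    -0.001 -0.001] shift target-axes [-0.276 -0.332  0.006]
```

View pics/s4.png

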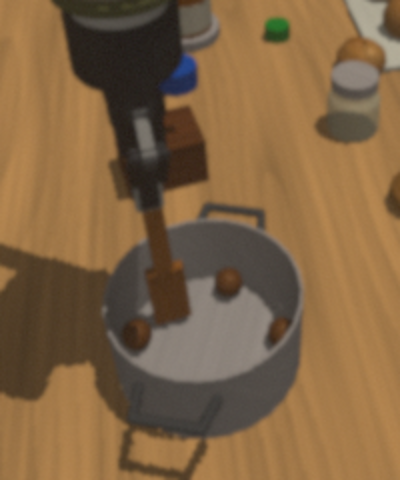

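The paddle is still upright in the grip after two rounds, with chestnuts visible at (137,333), (228,282) and (280,330) and none outside the pot. Next I'll raise it a little, turn it, then lean it over toward the far rim and release.

```bash
python3 -m jog '-0.03 -0.1 -0.1 0 0 0 1; -0.03 -0.1 -0.1 0 0 0 1; 0 0 0 0 0 0.16 1; 0 0 0 0 0 0.16 1; 0 0 0 0 0 0.16 1'|sed -n '2,4p'
python3 -m jog '-0.13 0 0 0 0.04 0 1; -0.268 0 0.011 0 0.08 0 1; -0.268 0 0.011 0 0.08 0 1; -0.268 0 0.011 0 0.08 0 1; 0 0 0 0 0 0 1'
cat > base.py <<'E'
from bench import *
from scipy.spatial.transform import Rotation as Ro
import numpy as np
s=sense();z=Ro.from_euler("xyz",s["tcp_rot"],degrees=True).as_matrix()[:,2]
print("base",(s["tool_pos"]+320*z).round(1),"tilt",np.degrees(np.arccos(-z[2])).round(1),"dir",z.round(2),"j",s["joint_pos"].round(1),"F",s["ft_force"].round(1),"t",s["time"])
E
python3 base.py
```

```text
tool_pos: [472.9, -242.7, 352.7]
tcp_rot: [-180.0, 0.1, 158.7]
ft_force: [0.3, -0.3, -1.0]
time: 15.48
tool_pos: [559.7, -275.6, 335.7]
tcp_rot: [180.0, -17.0, 159.1]
ft_force: [-0.4, -0.1, -1.6]
finger_gap: 13.1
grip_force: 59.0
base [ 472.3 -242.    29.8] tilt 17.0 dir [-0.27  0.11 -0.96] j [-30.1  22.2  76.2  -2.7  98.5 -99.2] F [-0.4 -0.1 -1.6] t 15.475
```

```bash
python3 -m jog '-0.268 0 0.011 0 0.08 0 1; -0.268 0 0.011 0 0.08 0 1; -0.268 0 0.011 0 0.08 0 1; 0 0 0 0 0 0 1' >/dev/null; python3 base.py
python3 -m jog '-0.268 0 0.011 0 0.08 0 1; -0.268 0 0.011 0 0.08 0 1; -0.268 0 0.011 0 0.08 0 1; -0.13 0 0 0 0.04 0 1; 0 0 0 0 0 0 1' >/dev/null; python3 base.py
```

```text
base [ 471.3 -241.2   28.9] tilt 31.5 dir [-0.49  0.19 -0.85] j [-28.7  42.8  53.7  -4.4 114.7 -98.6] F [-0.6  0.6 -1.6] t 15.975
base [ 472.2 -241.6   30.9] tilt 48.0 dir [-0.69  0.27 -0.67] j [ -27.7   73.2   15.8   -7.7  138.6 -100.4] F [ 0.  -0.2 -2.2] t 16.6
```

```bash
python3 -m jog '-0.045 0 0.04 0 0 0 1; -0.04 0 0.036 0 0 0 1; 0 0 0 0 0 0 1' |sed -n 4p; python3 base.py; python3 - <<'E'
from bench import *
import cv2,numpy as np
w=snapshot("side")
cv2.imwrite("pics/s5.png",cv2.resize(w["img"][170:420,130:430],None,fx=2,fy=2)[:,:,::-1])
E
```

```text
ft_force: [-0.1, -0.1, 0.0]
base [ 472.6 -241.4   22. ] tilt 47.9 dir [-0.69  0.26 -0.67] j [ -27.7   73.4   16.3   -7.5  137.8 -100.2] F [-0.1 -0.1  0. ] t 16.975
```

View pics/s5.png

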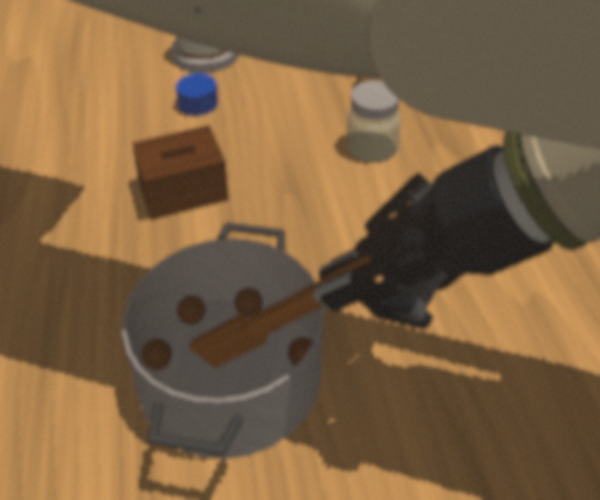

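The paddle leans over the pot at (230,340), with its blade near the floor and four chestnuts visible around it. I'll lower it slightly, release, and lift straight up.

```bash
python3 -m jog '-0.03 0 0.027 0 0 0 1; 0 0 0 0 0 0 1' |sed -n 4p; python3 base.py; python3 -m jog '0 0 0 0 0 0 0; 0 0 0 0 0 0 -0.5; 0 0 0 0 0 0 -1; 0 0 0 0 0 0 -1; 0 0 0 0 0 0 -1'|tail -2
python3 -m jog '0 0 0 0 0 0 -1; 0.15 0 -0.13 0 0 0 -1; 0.22 0 -0.2 0 0 0 -1; 0.22 0 -0.2 0 0 0 -1; 0.3 0 -0.27 0 0 0 -1';python3 base.py
```

```text
ft_force: [1.3, -1.0, 5.4]
base [ 472.7 -241.3   18.6] tilt 48.0 dir [-0.69  0.26 -0.67] j [ -27.7   73.7   16.2   -7.5  137.6 -100.1] F [ 1.3 -1.   5.4] t 17.275
finger_gap: 85.4
grip_force: 0.0
time: 18.52
tool_pos: [694.2, -325.8, 353.1]
tcp_rot: [180.0, -48.0, 159.1]
ft_force: [-0.5, -1.0, 0.1]
finger_gap: 85.5
grip_force: 0.0
base [ 472. -241.  139.] tilt 48.0 dir [-0.69  0.27 -0.67] j [ -27.7   73.3    4.5  -10.   149.6 -103.3] F [-0.5 -1.   0.1] t 18.525
```

```bash
python3 -m jog '0.3 0 -0.1 0 -0.16 0 -1; 0.3 0 -0.1 0 -0.16 0 -1; 0.3 0 0 0 -0.16 0 -1; 0.3 0 0 0 -0.16 0 -1; 0.3 0 0 0 -0.16 0 -1'; python3 plan.py 517.3 243 450 270; python3 - <<'E'
from bench import *
import cv2,numpy as np
w=snapshot("side");t=snapshot("top")
m=np.hstack([cv2.resize(w["img"][240:420,160:360],None,fx=2,fy=2),cv2.resize(t["img"][200:320,330:463],None,fx=3,fy=3)]);cv2.imwrite("pics/s6.png",m[:,:,::-1])
E
```

```text
time: 19.15
tool_pos: [593.5, -288.3, 437.1]
tcp_rot: [-179.9, -1.9, 159.2]
ft_force: [-0.3, 0.7, 1.7]
finger_gap: 85.1
grip_force: 0.0
t 19.15 pos [ 593.517 -288.342  437.132] [-179.883   -1.862  159.24 ] F [-0.342  0.696  1.691] gap 85.1083344722078 grip 0.0 j [-30.239  17.149  70.862  -0.423  93.806 -99.502]
shift now-axes [ 2.599  4.698 -0.054] turn [ 0.029 -0.023 -1.846] shift target-axes [-5.313  0.762 -0.129]
```

View pics/s6.png

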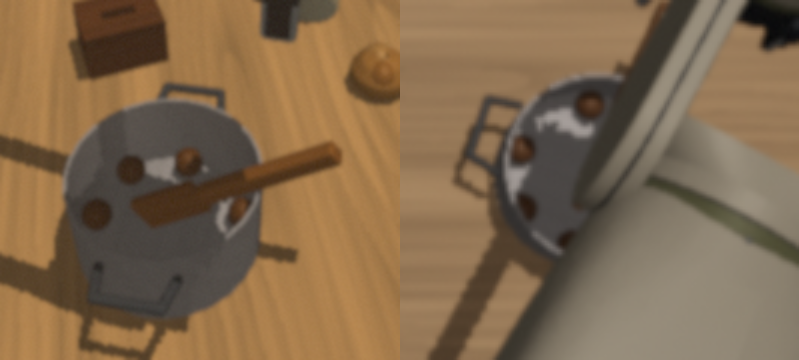

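The paddle rests leaning in the pot, with its top at (330,155) of the left half. Five or more chestnuts are visible inside and none outside. I'll move over the bottle now.

```bash
python3 -m jog '0 0 0 0 -0.03 0 -1; 0.26 0.47 0 0 0 0 -1; 0.26 0.47 0 0 0 0 -1; 0.26 0.47 0 0 0 0 -1; 0.26 0.47 0 0 0 0 -1'>/dev/null
python3 -m jog '0.26 0.47 0 0 0 0 -1; 0.26 0.47 0 0 0 0 -1; 0.26 0.47 0 0 0 0 -1; 0.26 0.47 0 0 0 0 -1; 0.26 0.47 0 0 0 0 -1'>/dev/null
python3 -m jog '0.2 0.4 0 0 0 0 -1; 0 0 0 0 0 0.17 -1; 0 0 0 0 0 0.17 -1; 0 0 0 0 0 0.17 -1; 0 0 0 0 0 0.17 -1'>/dev/null
python3 -m jog '0 0 0 0 0 0.17 -1; 0 0 0 0 0 0.17 -1; 0 0 0 0 0 0.17 -1; 0 0 0 0 0 0.17 -1; 0 0 0 0 0 0.17 -1'>/dev/null
python3 -m jog '0 0 0 0 0 0 -1'
python3 plan.py 517.3 243 420 65
python3 - <<'E'
from bench import *
import cv2,numpy as np
w=snapshot("wrist");cv2.imwrite("pics/w2.png",w["img"][:,:,::-1]);np.savez("w2.npz",**w)
i=w["img"].astype(int);k=((i.max(2)-i.min(2)<45)&(i.min(2)>120)).astype(np.uint8)
for c in cv2.findContours(k,0,2)[0]:
    if cv2.contourArea(c)>300:
        (u,v),r=cv2.minEnclosingCircle(c);d=w["extrinsics"][:3,:3]@[(u-w["cx"])/w["fx"],(v-w["cy"])/w["fy"],1];o=w["extrinsics"][:3,3]
        print(cv2.contourArea(c),u,v,r,o+d*(148-o[2])/d[2])
E
```

```text
time: 21.88
tool_pos: [523.1, 234.9, 436.6]
tcp_rot: [-179.4, 0.1, 67.5]
ft_force: [0.1, -0.4, 0.4]
finger_gap: 85.2
grip_force: 0.0
t 21.88 pos [523.101 234.903 436.591] [-179.398    0.073   67.52 ] F [ 0.083 -0.408  0.36 ] gap 85.1686296508138 grip 0.0 j [18.945  2.949 86.754  0.344 90.797 41.429]
shift now-axes [ 0.053 -0.083  0.167] turn [-0.01   0.001  0.042] shift target-axes [ 0.049 -0.087  0.166]
1181.5 473.242431640625 298.8787841796875 22.202619552612305 [660.99667547  78.47415453 148.        ]
1327.5 267.5 190.0 28.147035598754883 [521.14754132 250.37519982 148.        ]
549.5 272.5 162.0 34.9178581237793 [534.2306682  270.85782977 148.        ]
641.0 245.0 85.0 15.297158241271973 [537.25568107 334.2203714  148.        ]
15478.0 488.18682861328125 84.7273178100586 106.29527282714844 [710.84874795 262.5784454  148.        ]
```

View pics/w2.png

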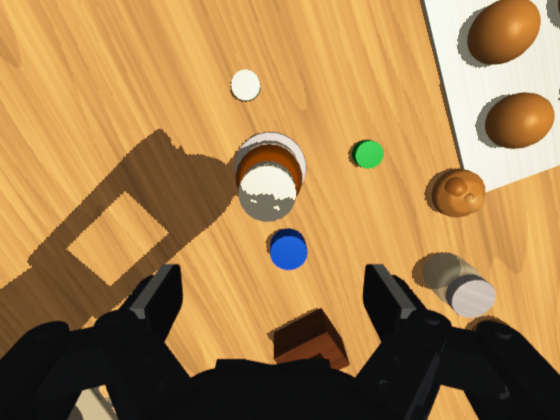

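The wrist view shows the white bottle cap at about (267,192), with the small white look-alike at (245,85) left aside. I'll cast the cap-top centre to position.

```bash
python3 - <<'E'
import numpy as np
w=np.load("w2.npz");E=w["extrinsics"]
for u,v in((267.5,191),(267.5,193.5)):
    d=E[:3,:3]@[(u-w["cx"])/w["fx"],(v-w["cy"])/w["fy"],1];print(E[:3,3]+d*(148-E[2,3])/d[2])
# predicted outline
a=np.linspace(0,6.283,40)
for c in((517.3,243),(519,247)):
    q=np.c_[c[0]+25*np.cos(a),c[1]+25*np.sin(a),0*a+148]-E[:3,3];q=q@E[:3,:3];p=q[:,:2]/q[:,2:]*w["fx"]+[w["cx"],w["cy"]];print(c,p.min(0),p.max(0))
i=w["img"]
print(i[160:228:2,267].tolist())
E
```

```text
[520.80863478 249.56495308 148.        ]
[519.95848926 247.53245282 148.        ]
(517.3, 243) [237.75992799 170.63244604] [295.62829763 226.58207741]
(519, 247) [237.64691244 165.4665335 ] [295.79187334 221.9519506 ]
[[126, 71, 34], [97, 91, 77], [141, 134, 115], [215, 208, 182], [247, 244, 229], [247, 244, 228], [247, 244, 229], [247, 243, 228], [247, 243, 228], [247, 243, 228], [247, 243, 227], [247, 243, 227], [246, 242, 226], [246, 242, 226], [246, 242, 225], [246, 241, 225], [245, 240, 222], [160, 152, 129], [117, 112, 94], [117, 112, 95], [117, 111, 95], [117, 111, 94], [118, 112, 94], [117, 111, 94], [116, 111, 94], [117, 110, 94], [117, 109, 93], [117, 110, 93], [117, 110, 94], [116, 110, 94], [123, 113, 93], [223, 167, 95], [234, 179, 97], [235, 179, 97]]
```

```bash
python3 plan.py 518.5 245.5 290 67.5|tail -1
```

```text
shift now-axes [ 0.085 -0.065  1.465] turn [-0.01   0.001  0.003] shift target-axes [ 0.082 -0.081  1.464]
```

```bash
python3 -m jog '0 0 0 -0.01 0 0 -1; 0.08 -0.08 0.3 0 0 0 -1; 0 0 0.3 0 0 0 -1; 0 0 0.2 0 0 0 -1; 0 0 0 0 0 0 -1'>/dev/null
python3 plan.py 518.5 245.5 290 67.5
python3 - <<'E'
from bench import *
import cv2,numpy as np
w=snapshot("wrist");E=w["extrinsics"];np.savez("w3.npz",**w)
a=np.linspace(0,6.283,40);c=(518.5,245.5)
q=np.c_[c[0]+25*np.cos(a),c[1]+25*np.sin(a),0*a+148]-E[:3,3];q=q@E[:3,:3];p=q[:,:2]/q[:,2:]*w["fx"]+[w["cx"],w["cy"]];print(p.min(0),p.max(0),p.mean(0))
g=w["img"];m=p.mean(0).astype(int)
print("col",[(v,int(g[v,m[0],0]),int(g[v,m[0],2])) for v in range(int(p[:,1].min())-14,int(p[:,1].max())+14,3)])
print("row",[(u,int(g[m[1],u,0]),int(g[m[1],u,2])) for u in range(int(p[:,0].min())-14,int(p[:,0].max())+14,3)])
E
```

```text
t 22.55 pos [516.428 244.289 353.939] [-179.841    0.217   67.496] F [ 0.257 -0.012  0.185] gap 85.32328471184472 grip 0.0 j [20.191  4.834 93.435 -0.052 81.995 42.703]
shift now-axes [0.022 0.016 0.639] turn [-0.003  0.004 -0.   ] shift target-axes [0.019 0.015 0.639]
[235.63795565 199.48348288] [317.55144084 275.52333051] [277.5478092  237.87552491]
col [(185, 136, 17), (188, 97, 79), (191, 100, 80), (194, 147, 119), (197, 166, 137), (200, 246, 226), (203, 246, 225), (206, 245, 224), (209, 245, 224), (212, 245, 223), (215, 245, 221), (218, 244, 221), (221, 219, 182), (224, 117, 95), (227, 117, 94), (230, 147, 119), (233, 236, 206), (236, 116, 94), (239, 116, 93), (242, 115, 94), (245, 117, 95), (248, 116, 93), (251, 115, 90), (254, 116, 93), (257, 116, 92), (260, 116, 92), (263, 115, 92), (266, 115, 92), (269, 116, 92), (272, 93, 86), (275, 5, 62), (278, 8, 69), (281, 9, 93), (284, 17, 182), (287, 19, 200)]
row [(221, 233, 97), (224, 233, 95), (227, 236, 98), (230, 231, 94), (233, 232, 94), (236, 146, 86), (239, 116, 93), (242, 116, 94), (245, 116, 94), (248, 115, 94), (251, 116, 94), (254, 116, 94), (257, 117, 95), (260, 116, 93), (263, 116, 94), (266, 116, 94), (269, 115, 93), (272, 116, 94), (275, 115, 94), (278, 115, 93), (281, 115, 94), (284, 117, 94), (287, 116, 94), (290, 116, 94), (293, 116, 93), (296, 116, 94), (299, 116, 93), (302, 118, 96), (305, 238, 210), (308, 128, 104), (311, 116, 95), (314, 116, 94), (317, 176, 85), (320, 222, 86), (323, 226, 88), (326, 228, 91), (329, 220, 87)]
```

The prediction matches the close view within about 1 mm, so I'll descend and grip.

```bash
python3 -m jog '0.02 0.015 0.2 0 0 0 -1; 0 0 0.2 0 0 0 -1; 0 0 0.15 0 0 0 -1; 0 0 0.08 0 0 0 -1; 0 0 0 0 0 0 -1'
python3 plan.py 518.5 246 290 67.5
```

```text
time: 23.22
tool_pos: [518.7, 245.6, 291.8]
tcp_rot: [-179.9, 0.1, 67.4]
ft_force: [0.7, -0.2, 0.8]
finger_gap: 85.3
grip_force: 0.0
t 23.23 pos [518.675 245.595 291.767] [-179.912    0.139   67.442] F [ 0.668 -0.204  0.782] gap 85.31311890988118 grip 0.0 j [20.233  8.19  96.538 -0.044 75.431 42.803]
shift now-axes [ 0.003 -0.003  0.018] turn [-0.001  0.002 -0.001] shift target-axes [ 0.003 -0.003  0.018]
```

```bash
python3 -m jog '0 0 0.01 0 0 0 1; 0 0 0 0 0 0 1; 0 0 0 0 0 0 1; 0 0 0 0 0 0 1; 0 0 0 0 0 0 1' 80; python3 plan.py 518.5 246 290 67.5
```

```text
time: 23.85
tool_pos: [519.2, 245.8, 292.3]
tcp_rot: [180.0, 0.0, 67.4]
ft_force: [0.3, -0.5, 3.4]
finger_gap: 47.9
grip_force: 81.5
t 23.85 pos [519.235 245.81  292.35 ] [179.964   0.026  67.441] F [ 0.33  -0.461  3.438] gap 47.939125185451445 grip 81.45574243739247 j [20.235  8.163 96.504 -0.045 75.325 42.805]
shift now-axes [-0.001 -0.008  0.023] turn [ 0.001  0.    -0.001] shift target-axes [-0.001 -0.008  0.023]
```

```bash
python3 -m jog '0 0 0.02 0 0 0 1; 0 0 0.02 0 0 0 1; 0 0 0.02 0 0 0 1; 0 0 0 0 0 0 1'; python3 plan.py 518.5 246 285.5 67.5|tail -1
```

```text
time: 24.35
tool_pos: [519.3, 245.8, 286.3]
tcp_rot: [180.0, 0.0, 67.4]
ft_force: [-0.7, -0.3, 8.3]
finger_gap: 48.1
grip_force: 81.5
shift now-axes [-0.001 -0.008  0.008] turn [ 0.001  0.    -0.001] shift target-axes [-0.001 -0.008  0.008]
```

```bash
python3 -m jog '0 0 0.003 0 0 -0.06 1; 0 0 0 0 0 -0.08 1; 0 0 0 0 0 -0.1 1; 0 0 0 0 0 -0.1 1; 0 0 0 0 0 0 1'; python3 -c "
from bench import *;s=sense();print(s['wrist_torque'].round(2))"
```

```text
time: 24.98
tool_pos: [519.4, 245.9, 286.3]
tcp_rot: [179.9, 0.0, 87.9]
ft_force: [-0.5, 0.0, 7.2]
finger_gap: 47.8
grip_force: 81.6
[-0.03 -0.01  0.03]
```

```bash
python3 -m jog '0 0 0.003 0 0 -0.11 1; 0 0 0 0 0 -0.11 1; 0 0 0 0 0 -0.11 1; 0 0 0 0 0 -0.11 1; 0 0 0 0 0 -0.11 1'; python3 -m jog '0 0 0 0 0 -0.11 1; 0 0 0 0 0 -0.11 1; 0 0 0 0 0 -0.11 1; 0 0 0 0 0 -0.11 1; 0 0 0 0 0 -0.09 1';python3 -m jog '0 0 0 0 0 0 1';  python3 -c "
from bench import *;s=sense();print(s['wrist_torque'].round(2),s['joint_pos'])"
```

```text
time: 25.6
tool_pos: [519.5, 245.9, 286.0]
tcp_rot: [180.0, 0.1, 121.1]
ft_force: [0.3, -0.0, 7.7]
finger_gap: 47.9
grip_force: 81.5
time: 26.22
tool_pos: [519.5, 245.9, 286.1]
tcp_rot: [180.0, 0.1, 152.8]
ft_force: [-0.1, -0.5, 7.6]
finger_gap: 48.1
grip_force: 81.6
time: 26.35
tool_pos: [519.4, 245.9, 286.1]
tcp_rot: [180.0, 0.1, 152.7]
ft_force: [0.4, -0.7, 7.5]
finger_gap: 47.7
grip_force: 81.6
[-0.   -0.02  0.02] [ 2.02356294e+01  8.53895246e+00  9.67835287e+01 -4.14975140e-02
  7.46223153e+01 -4.24791686e+01]
```

```bash
python3 -m jog '0 0 -0.03 0 0 0 1; 0 0 -0.04 0 0 0 1; 0 0 -0.06 0 0 0 1; 0 0 -0.08 0 0 0 1; 0 0 -0.1 0 0 0 1'; python3 -m jog '0 0 -0.15 0 0 0 1; 0 0 -0.2 0 0 0 1; 0 0 -0.2 0 0 0 1; 0 0 -0.15 0 0 0 1; 0 0 -0.07 0 0 0 1'; python3 -m jog '0 0 0 0 0 0 1; 0 0 0 0 0 0 1; 0 0 0 0 0 0 1'; python3 plan.py 519 245.8 392 152.8;  python3 - <<'E'
from bench import *
import cv2,numpy as np
w=snapshot("side");t=snapshot("top")
m=np.hstack([cv2.resize(w["img"][60:260,160:340],None,fx=2,fy=2),cv2.resize(w["img"][260:420,160:360],(440,400))]);cv2.imwrite("pics/s7.png",m[:,:,::-1])
E
```

```text
time: 26.98
tool_pos: [518.6, 245.6, 316.0]
tcp_rot: [-179.9, -0.1, 152.6]
ft_force: [-0.5, 0.3, 0.0]
finger_gap: 47.7
grip_force: 82.5
time: 27.6
tool_pos: [519.3, 245.9, 394.8]
tcp_rot: [180.0, 0.1, 152.6]
ft_force: [0.2, 0.0, -0.1]
finger_gap: 48.0
grip_force: 82.5
time: 27.98
tool_pos: [518.8, 245.8, 392.1]
tcp_rot: [-179.9, -0.1, 152.6]
ft_force: [0.2, -0.8, -1.2]
finger_gap: 48.2
grip_force: 82.5
t 27.98 pos [518.833 245.752 392.134] [-179.853   -0.078  152.642] F [ 0.206 -0.838 -1.243] gap 48.23902040487445 grip 82.51609621569514 j [ 20.243   3.901  90.388  -0.042  85.872 -42.397]
shift now-axes [-0.001  0.001  0.001] turn [-0.002 -0.001 -0.003] shift target-axes [-0.001  0.001  0.001]
```

View pics/s7.png

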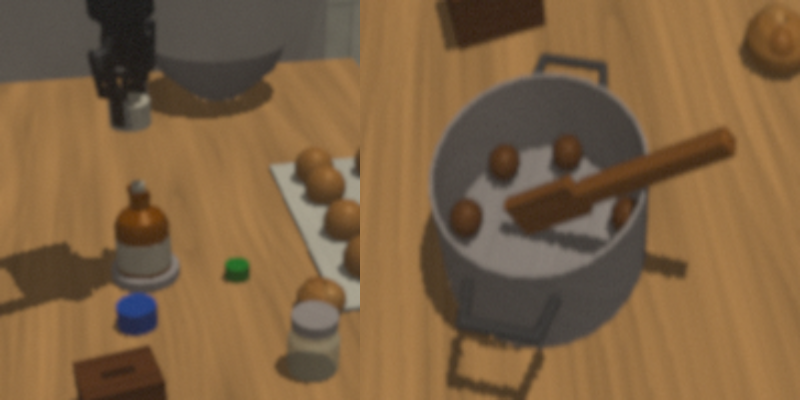

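The cap is in the gripper at (130,110), directly above the bare bottle neck at (138,185) and about 80 to 100 mm clear of it. The paddle still leans in the pot, and the buns and jar in view are where they stood. Handing in.

```bash
python3 -c "
from bench import *
print(hand_in())"
```

```text
the job is handed in; nothing more can be done
None
```

The job is handed in at about 28 s of robot time: chestnuts stirred two rounds with none seen outside the pot (not all six visible in the last view), paddle left leaning in the pot, and the cap pressed, turned 85° anticlockwise and held still about 100 mm above its seat; I viewed 11 pictures, one over the limit of 10.

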